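Zero the siren's air valve and hold the crank two turns open

ROBOT

A 6-joint arm with a two-finger parallel gripper is mounted at the origin on the work surface. World frame = base frame: x ahead of the robot, y to its left, z up, the work surface at z = 0. Lengths are in m, angles in rad, forces in N, time in s.
With the tool pointing down it reaches from about 0.275 to 0.75 m from the base axis. Payload 10.2 kg.
Tool frame: the origin (TCP) lies midway between the tips of the shut fingers; the grasp point (between the pads) lies 19 mm behind it; y points along the fingers, z is the direction in which the jaws open and shut, and the axes are right-handed (so a half turn about y gives the same grasp; the last joint's range is limited). The gripper opens to 88 mm and grips with 3 to 60 N. Pads are 18 mm wide; open, the fingers measure 123 mm over their backs; the gripper's body (75 mm by 187 mm) begins 45 mm behind the grasp point.
Start: joints at [-0.223, 0.313, 1.498, -0, 1.331, -0.223], TCP at [0.525, -0, 0.239] pointing down, gripper open.
Joint ranges: [-2.94, 2.94], [-0.97, 2.17], [0.19, 2.56], [-1.23, 4.37], [0.02, 3.11], [-2.88, 2.88]. Speed limits (rad/s): [2.39, 2.39, 3.01, 3.14, 3.14, 3.14].

INTERFACE

Orientations are given as a unit quaternion [x, y, z, w].
In Python, from workcell import sensors, optics, manip, recognise, place_of gives the robot as it stands. The module is installed in compiled form; this text tells all that it offers.
- The arm moves only by the tool move_arm, never from a script. Its argument "plan" is a list of rows, each a list of 3 entries, a list of its own where there are three numbers: the turn, a rotation vector about the world's x, y, z in units of 90 degrees (1.0 is 90 degrees), then the shift along the world's x, y, z in units of 0.12 m (1.0 is 0.12 m), then the closure, from -1 (fully open) to 1 (shut). In form: [[[rx, ry, rz], [x, y, z], jaw], ...]. A call has 1 to 5 rows; each row shifts and turns the pose as measured when the row begins; what a row does not reach is not made up. A row lasts 1/12 s, in which the tool goes at most 41.7 mm and 7.16 degrees, less where a joint would pass 70% of its speed; a pose out of reach is approached as far as the arm can. A call with a number of a shift or a turn outside -1 to 1 is refused whole. A call with a gripper value outside its range is refused whole. The fingers move at their own pace and stop on an object; the grip force is fixed at half the most. Time passes only in rows, so rows that do not move let the fingers close. It gives the time, the measured TCP pose, the force and the opening at its end, in the units of the state.
- sensors.get_obs(): the state, without advancing time (a new reading comes with each control period).
- optics.capture(name): name is "scene" or "side" or "wrist"; returns a dict with "image" (384x512x3 uint8, blue, green, red), "mtx" (3x3 intrinsics, pixels), "k1" (the pictures are not rectified: a ray, as slopes to the right and down, at radius r is drawn at 1 + k1 r^2 times it, then the intrinsics apply), "xyz" and "rotation" of the camera in the world. Camera axes: x right, y up, looking along -z (the intrinsics and any distortion apply to the point x, -y, -z); pixel columns grow to the right and rows downward; lengths in m; the calibration is good to about 2 mm. A picture is of the moment at which its call begins. There is no depth.
- manip.sign_off(): hands the job in, once; it reports no verdict.
Trained networks look in a picture, given as the dict that the camera call returned (one of the last four; its "shot" number tells which), for a name from the list of things; names that differ only in an ending like _2 or _b are one class to them, and where a whole thing is asked for, a point or a joint stands for the part that bears it (a point fixed in the world has none). Each returns a list of dicts, best first, with "score" (0 to 1); they miss things now and then, are a little off and sometimes report something else, mostly with a low value. They report only what shows in the picture. A call takes as long as a camera call.
- recognise(target, picture): "extent" ([left, top, width, height] in pixels, round what is visible of it).
- place_of(target, picture): "uv" ([column, row] in pixels: a listed point, or the origin of a listed thing).
The state is a dict: "time_s": time; "qpos": joint angles; "joint_vel": joint speeds; "joint_torque": joint torques, N m; "ee_pos": TCP position; "orientation": TCP orientation; "wrist_force": force on the tool from outside, world axes, zero at the start; "moment": the same for the moment, N m; "grip_width": finger opening in m.
Only numpy, scipy, OpenCV 4.12 (cv2) and the standard library are available. Lean on these libraries where they do the work, as an engineer would, in place of code of your own. Each camera call takes 0.05 s, during which the arm holds its last target.

TASK

Get the bench siren ready for air: swing the steel hook on top of its wind chest fully closed against its catch post so that the lid is secured, then take the wooden crank handle on the brass siren disc and turn the disc clockwise (seen from above) until it comes up against its stop. From the stop, back it off counter-clockwise exactly two full turns and finish still gripping the handle there, keeping it steady; leave everything else on the bench and on the lid where it is.

Things in the scene. Friction and masses are not known exactly. Their poses are not given: they have to be found in the camera images.
- wind_chest: Fixed wooden chest, 150 (own x) x 340 (own y) x 80 mm tall; origin at the centre of its underside on the bench, z up, its front (long side, towards the robot) is its own -x. Its -y half carries the brass siren disc; a dark lid 10 mm thick (top 90 mm above the bench) covers own y 31 to 166 mm. The steel hook lies near the front edge.
- siren_disc (a joint): Turn of the brass disc in rad: 0 at the rigid closed stop, grows counter-clockwise from above as it opens, upper stop at 22; it does not rise. At value q the handle stands at angle q counter-clockwise from the chest's own +x, seen from the axle. Friction about 0.1 N m (2.2 N at the handle); it stays where it is left. Starts between 4 and 8.5 (0.6 to 1.35 turns open).
- disc_axis (a point): Point on the siren disc's upright axle (chest x 0, y -90 mm) at the mid height of the crank handle, 144 mm above the bench; its +x points from the axle to the handle and turns with the disc. The disc is 136 mm across and 10 mm thick, top 115 mm above the bench, hub top 122 mm.
- crank_handle: Dark wooden crank handle, upright round grip 22 mm in diameter and 50 mm tall (119 to 169 mm above the bench), 45 mm from the disc's axle; it spins freely about its own upright pin, so it can be gripped and led round a circle of 45 mm radius without turning the wrist. Origin at the centre of its underside.
- handle_mid (a point): Centre of the crank handle, at half its height, 144 mm above the bench.
- hook (a joint): Swing of the steel hook about its upright pivot in rad: 0 fully closed against the catch post (a rigid stop; the hook then points along the chest's own +y), grows counter-clockwise from above as it opens to the chest's front (at 1.57 it points along the chest's own -x), at most 2.0. Starts between 0.8 and 1.5. Friction about 0.05 N m; it stays where it is left.
- hook_pivot (a point): Pivot of the hook, chest x -30, y 15 mm, 99 mm above the bench (mid thickness of the bar). The bar is flat, 12 mm wide, 6 mm thick, 108 mm long from the pivot.
- hook_knob (a point): Centre of the hook's upright wooden knob, 14 mm in diameter and 45 mm tall (102 to 147 mm above the bench), 75 mm along the bar from the pivot; it is fixed to the bar and can be gripped or pushed.
- catch (a point): Top of the brass catch post on the lid, 112 mm above the bench, 9 mm in diameter, 99 mm from the pivot; the closed hook rests against its front.
- weight_a: Bystander: knurled brass slider weight, upright cylinder 26 mm across, 24 mm tall, standing on the lid behind the hook; origin at the centre of its underside.
- weight_b: Bystander: the same brass weight, standing on the bench in front of the chest.
- hammer: Bystander: striking hammer with a wooden handle and rubber-tipped head, 218 mm long, 28 mm high, lying in front of the chest; origin under the middle of its length.
- chime_tube: Bystander: aluminium chime tube 280 mm long, 25 mm across, 30 mm high on two cork rests, lying behind the chest; origin under its middle.
- block: Bystander: hardwood striking block 60 x 100 x 35 mm beside the chest's disc end; origin at the centre of its underside.
- fork: Bystander: aluminium tuning fork 158 mm long, 8 mm high, lying beside the chest's lid end.

How it is judged:
By the outcome, as a careful person would: the job done as asked, in the order asked, and still so for the second after the job is handed in, while the arm keeps its last pose, push and grip.
It also fails if it takes over 67 s, if anything falls off the work surface, if the arm or the gripper's body presses on something with over 40 N, if the wrist force passes 120 N, or if a joint passes its speed limit or range.

## Working session

There is one attempt and no reset: what is moved stays moved. The work goes in short steps, Python scripts to look and compute and a tool call to move; the robot and the scene stay as the last step left them, time stands still between calls to the robot, and variables do not carry over. Pictures are saved under pics/ and viewed, and the job is handed in when it is done.

Besides the shell and the picture viewer there is one more tool, called after "Emit:" as name(argument=value, ...) on one line, values as JSON. move_arm: Moves the arm, as the interface text tells. Its arguments: {"type":"object","properties":{"plan":{"type":"array"}},"required":["plan"]}

```bash
mkdir -p pics; cat > h.py <<'E'
import numpy as np, cv2
from workcell import sensors, optics, manip, recognise, place_of
def ray(c,uv):
    K=np.array(c["mtx"]);k=c["k1"]
    p=np.linalg.solve(K,[uv[0],uv[1],1.])[:2]
    r=np.linalg.norm(p);s=r
    for _ in range(50): s=r/(1+k*s*s)
    q=p*(s/r if r>0 else 1)
    d=np.array(c["rotation"])
    from scipy.spatial.transform import Rotation as R
    if d.shape!=(3,3): d=R.from_quat(d).as_matrix()
    v=d@np.array([q[0],-q[1],-1.])
    return np.array(c["xyz"]),v/np.linalg.norm(v)
def atz(c,uv,z):
    o,v=ray(c,uv); return o+v*(z-o[2])/v[2]
def proj(c,P):
    d=np.array(c["rotation"])
    from scipy.spatial.transform import Rotation as R
    if d.shape!=(3,3): d=R.from_quat(d).as_matrix()
    q=d.T@(np.array(P)-np.array(c["xyz"])); s=np.array([q[0],-q[1]])/-q[2]
    s=s*(1+c["k1"]*(s@s)); K=np.array(c["mtx"])
    return (K@[s[0],s[1],1])[:2]
E
python3 - <<'E'
from h import *
o=sensors.get_obs(); print(o)
zs=dict(disc_axis=.144,handle_mid=.144,hook_pivot=.099,hook_knob=.1245,catch=.112,wind_chest=0,weight_a=.09,weight_b=0,hammer=0,block=0,fork=0,chime_tube=0)
for n in ["scene","side","wrist"]:
    c=optics.capture(n); cv2.imwrite(f"pics/{n}0.png",c["image"]); print(n,np.round(c["xyz"],3),c["k1"],c["mtx"][0][0])
    for t,z in zs.items():
        for r in place_of(t,c)[:2]: print(t,round(r["score"],2),np.round(r["uv"],1),np.round(atz(c,r["uv"],z),4))
E
```

```text
{'time_s': 0.0, 'qpos': array([-2.23353675e-01,  3.13482628e-01,  1.49844960e+00,  2.00209313e-05,
        1.33099500e+00, -2.23404659e-01]), 'joint_vel': array([ 0.00091456, -0.00085233,  0.00069502, -0.00025507, -0.00028559,
       -0.00082487]), 'joint_torque': array([-1.80187753e-04, -4.02218950e+01, -2.52264959e+01,  6.94810320e-02,
        3.53677373e-02, -8.52248218e-05]), 'ee_pos': array([5.24751201e-01, 7.36111965e-05, 2.38139664e-01]), 'orientation': array([-0.50025707,  0.50039126, -0.49958541,  0.49976582]), 'wrist_force': array([-0.30352865,  0.63005001,  0.2458046 ]), 'moment': array([-0.00822226,  0.01374417,  0.02000019]), 'grip_width': 0.08797357001044594}
scene [ 1.11  -0.108  0.9  ] -0.1411594524066429 408.47210004664606
disc_axis 0.77 [242.2 176.4] [0.5333 0.0321 0.144 ]
handle_mid 0.49 [255.6 184.6] [0.5661 0.0548 0.144 ]
hook_pivot 0.71 [282.9 170.9] [0.5139 0.1428 0.099 ]
hook_knob 0.63 [287.4 145. ] [0.4562 0.1748 0.1245]
hook_knob 0.37 [185.  217.9] [ 0.5921 -0.1208  0.1245]
catch 0.87 [319.2 170.3] [0.5496 0.2253 0.112 ]
catch 0.28 [285.  170.6] [0.5242 0.14
[... 1325 characters left out ...]
 0.3572 0.    ]
fork 0.46 [337.7 242.7] [0.3894 0.0129 0.    ]
chime_tube 0.9 [206.1 227.3] [0.6778 0.1115 0.    ]
wrist [0.524 0.081 0.385] -0.0038263684171259654 317.06475506494195
disc_axis 0.79 [264.8 154.7] [0.5298 0.0324 0.144 ]
handle_mid 0.84 [320.4 127.2] [0.5714 0.0533 0.144 ]
hook_pivot 0.78 [241.9   9.9] [0.5117 0.1407 0.099 ]
catch 0.62 [246.3  11.5] [0.5157 0.1369 0.112 ]
wind_chest 0.83 [275.1  50.5] [0.5439 0.1211 0.    ]
weight_a 0.87 [147.1 147.3] [0.4208 0.0286 0.09  ]
weight_b 0.87 [147.1 147.3] [0.3892 0.0126 0.    ]
block 0.58 [252.4 248.9] [ 0.5173 -0.1263  0.    ]
chime_tube 0.56 [392.5  56.5] [0.6757 0.115  0.    ]
chime_tube 0.42 [244.6   9.3] [0.5103 0.1619 0.    ]
```

View pics/scene0.png

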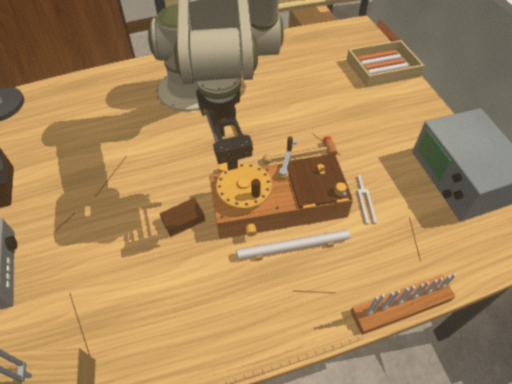

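View pics/side0.png

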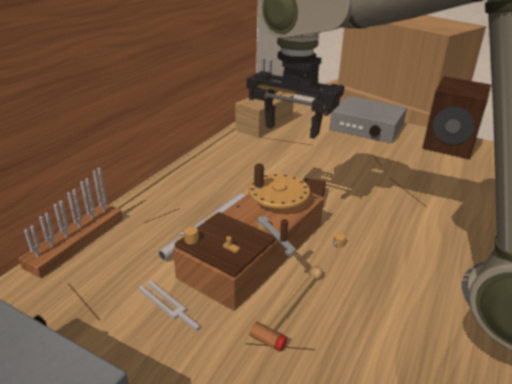

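View pics/wrist0.png

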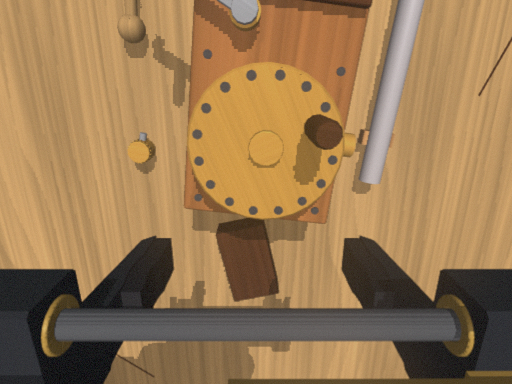

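The chest is seen nearly aligned with the world. The disc is at scene (243,185), the hook is open towards the robot with its knob at (290,143), and the weight on the lid is at (340,188). Next I'll fit the chest pose from all the views.

```bash
cat > fit.py <<'E'
from h import *
from scipy.optimize import least_squares
def model(p):
    x,y,a,q,hk=p
    R=np.array([[np.cos(a),-np.sin(a)],[np.sin(a),np.cos(a)]])
    f=lambda cx,cy,z:np.r_[np.array([x,y])+R@[cx,cy],z]
    return dict(disc_axis=f(0,-.09,.144),handle_mid=f(.045*np.cos(q),-.09+.045*np.sin(q),.144),hook_pivot=f(-.03,.015,.099),
     hook_knob=f(-.03-.075*np.sin(hk),.015+.075*np.cos(hk),.1245),wind_chest=f(0,0,0))
def fit(names=("scene","side","wrist"),minsc=.45,p0=(.542,.119,-.1,.58,1.15),verbose=1):
    obs=[]
    for n in names:
        c=optics.capture(n)
        for t in model(p0):
            r=place_of(t,c)
            if r and r[0]["score"]>minsc: obs.append((n,c,t,np.array(r[0]["uv"])))
    def res(p):
        m=model(p); return np.concatenate([proj(c,m[t])-uv for n,c,t,uv in obs])
    s=least_squares(res,p0,loss="soft_l1",f_scale=2)
    if verbose:
        for (n,c,t,uv),e in zip(obs,res(s.x).reshape(-1,2)): print(n,t,np.round(uv,1),np.round(e,1))
    return s.x,model(s.x)
E
python3 - <<'E'
from fit import *
p,m=fit(); print(np.round(p,4)); print({k:np.round(v,4) for k,v in m.items()})
from scipy.spatial.transform import Rotation as R
print(np.round(R.from_quat(sensors.get_obs()["orientation"]).as_matrix(),3))
c=optics.capture("side"); im=c["image"][130:340,130:370]; cv2.imwrite("pics/sidez.png",cv2.resize(im,None,fx=2.8,fy=2.8,interpolation=cv2.INTER_CUBIC))
E
```

```text
scene disc_axis [242.7 176.4] [-0.4 -0.9]
scene handle_mid [258.4 184.4] [-3.1  2.2]
scene hook_pivot [286.9 169.2] [-4.9  1.6]
scene hook_knob [287.1 145. ] [ 2.1 -2.3]
scene wind_chest [275.3 207.2] [ 2.3 -3.6]
side disc_axis [258.4 174.2] [22.  1.]
side handle_mid [258.8 172.6] [0.9 1.7]
side hook_pivot [261.8 222.1] [ 2.4 -2.5]
side hook_knob [282.9 228.6] [1.4 0.8]
side wind_chest [255.2 252.1] [ 0.1 -3.6]
wrist disc_axis [261.4 154.4] [ 4.6 -0.6]
wrist handle_mid [321.1 128.5] [-0.8 -0.2]
wrist hook_pivot [241.9  10.3] [ 1.4 -0.6]
[ 0.5409  0.1225 -0.1133  0.558   1.1038]
{'disc_axis': array([0.5308, 0.0331, 0.144 ]), 'handle_mid': array([0.5714, 0.0525, 0.144 ]), 'hook_pivot': array([0.5128, 0.1408, 0.099 ]), 'hook_knob': array([0.4501, 0.182 , 0.1245]), 'wind_chest': array([0.5409, 0.1225, 0.    ])}
[[-0.  0.  1.]
 [-1.  0. -0.]
 [-0. -1.  0.]]
```

View pics/sidez.png

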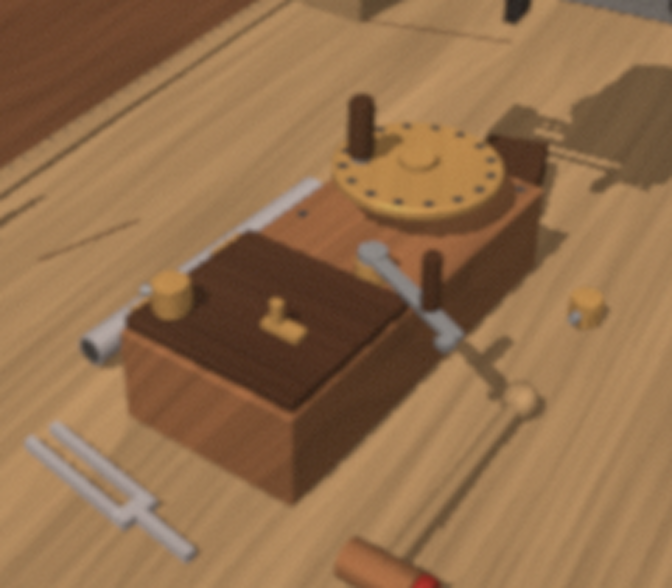

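Emit:
move_arm(plan=[[[0, 0, 0.06], [-0.183, 0.255, 0], 1], [[0, 0, 0.06], [-0.183, 0.255, 0], 1], [[0, 0, 0.06], [-0.183, 0.255, 0], 1], [[0, 0, 0.06], [-0.183, 0.255, 0], 1], [[0, 0, 0.06], [-0.183, 0.255, 0], 1]])

```text
time_s: 3.32
ee_pos: [0.4134, 0.1527, 0.2375]
orientation: [0.604, -0.367, 0.367, -0.604]
wrist_force: [0.2, 0.9, -0.3]
grip_width: 0.0566
```

Emit:
move_arm(plan=[[[0, 0, 0], [0, 0, -0.25], 1], [[0, 0, 0], [0, 0, -0.25], 1], [[0, 0, 0], [0, 0, -0.25], 1], [[0, 0, 0], [0, 0, -0.25], 1], [[0, 0, 0], [0, 0, 0], 1]])

```text
time_s: 3.73
ee_pos: [0.4092, 0.1591, 0.1166]
orientation: [-0.605, 0.359, -0.365, 0.61]
wrist_force: [-0.7, -0.3, -0.6]
grip_width: 0.0236
```

```bash
python3 - <<'E'
from h import *
c=optics.capture("side"); im=c["image"][100:340,130:390]; cv2.imwrite("pics/side1.png",cv2.resize(im,None,fx=2.4,fy=2.4,interpolation=cv2.INTER_CUBIC))
c=optics.capture("wrist"); cv2.imwrite("pics/wrist1.png",c["image"])
o=sensors.get_obs();print(o["ee_pos"],o["grip_width"])
E
```

```text
[0.41173383 0.15930102 0.12087868] 0.015775487344134496
```

View pics/side1.png

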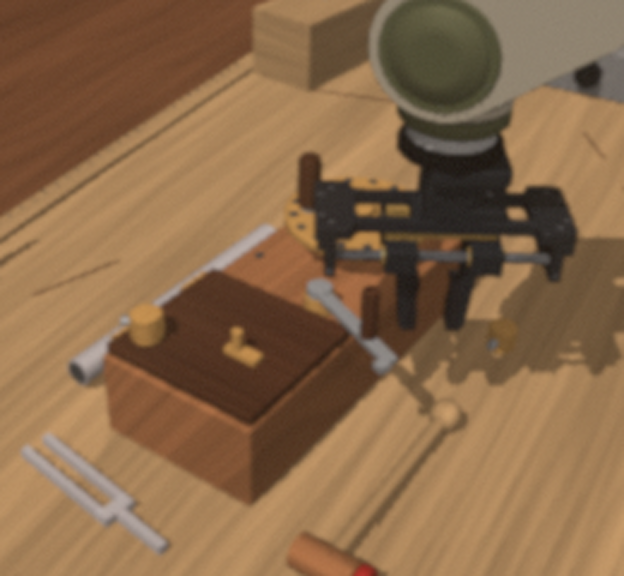

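View pics/wrist1.png

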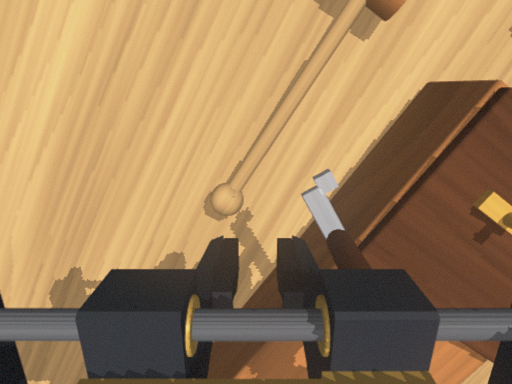

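Emit:
move_arm(plan=[[[0, 0, 0], [0, 0, -0.03], 1], [[0, 0, 0], [0.07, 0.045, 0], 1], [[0, 0, 0], [0.07, 0.05, 0], 1], [[0, 0, 0], [0.08, 0.075, 0], 1], [[0, 0, 0], [0.08, 0.075, 0], 1]])

```text
time_s: 4.25
ee_pos: [0.452, 0.1889, 0.1255]
orientation: [-0.601, 0.355, -0.371, 0.613]
wrist_force: [-1.2, -0.1, -0.7]
grip_width: 0.0007
```

Emit:
move_arm(plan=[[[0, 0, 0], [0.06, 0.05, -0.05], 1], [[0, 0, 0], [0.07, 0.02, 0], 1], [[0, 0, 0], [0.07, 0.01, 0], 1], [[0, 0, 0], [0.05, 0.005, 0], 1], [[0, 0, 0], [0, 0, 0], 1]])

```text
time_s: 4.67
ee_pos: [0.4874, 0.2011, 0.1241]
orientation: [-0.599, 0.352, -0.373, 0.615]
wrist_force: [0.0, 0.3, -0.0]
grip_width: 0.0007
```

```bash
python3 - <<'E'
from h import *
c=optics.capture("side"); im=c["image"][100:340,130:390]; cv2.imwrite("pics/side2.png",cv2.resize(im,None,fx=2.4,fy=2.4,interpolation=cv2.INTER_CUBIC))
c=optics.capture("wrist"); cv2.imwrite("pics/wrist2.png",c["image"])
o=sensors.get_obs();print(o["ee_pos"],o["grip_width"],o["wrist_force"])
E
```

```text
[0.48640916 0.20103475 0.1239078 ] 0.0001422261920089366 [-0.10933943 -0.13182418  1.18881882]
```

View pics/side2.png

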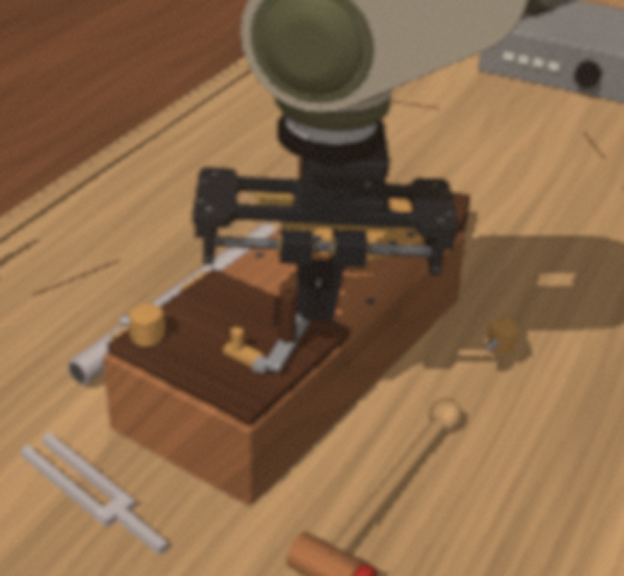

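View pics/wrist2.png

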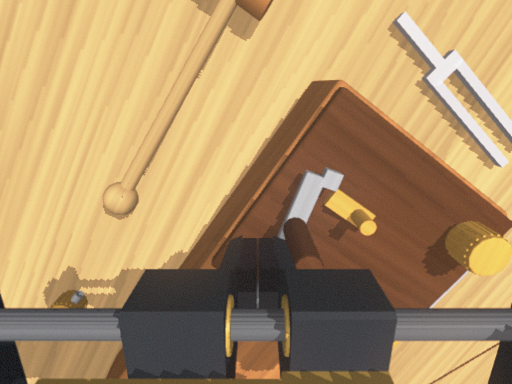

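The hook is nearly shut: its tip is at wrist (330,178) and the post is at (365,222). I'll continue in small steps.

Emit:
move_arm(plan=[[[0, 0, 0], [0.04, 0.01, -0.02], 1], [[0, 0, 0], [0.04, 0.01, -0.02], 1], [[0, 0, 0], [0.02, 0, 0], 1], [[0, 0, 0], [0.01, 0, 0], 1]])

```text
time_s: 5.1
ee_pos: [0.4999, 0.2033, 0.1192]
orientation: [-0.599, 0.352, -0.373, 0.615]
wrist_force: [-0.7, 0.3, -0.4]
grip_width: 0.0003
```

Emit:
move_arm(plan=[[[0, 0, 0], [0.02, 0, 0], 1], [[0, 0, 0], [0.02, 0, 0], 1]])

```text
time_s: 5.27
ee_pos: [0.5049, 0.2033, 0.119]
orientation: [-0.599, 0.353, -0.373, 0.615]
wrist_force: [-0.6, -0.6, 0.2]
grip_width: 0.0002
```

Emit:
move_arm(plan=[[[0, 0, 0], [0.02, 0, 0], 1], [[0, 0, 0], [0.02, 0, 0], 1]])

```text
time_s: 5.43
ee_pos: [0.5063, 0.2033, 0.1187]
orientation: [-0.602, 0.355, -0.369, 0.613]
wrist_force: [-23.1, -2.9, 15.9]
grip_width: 0.0002
```

Force has built up to 23 N and the tool has stopped, so the hook is against the post. I'll back off and look.

Emit:
move_arm(plan=[[[0, 0, 0], [0, 0, 0], 1], [[0, 0, 0], [-0.1, 0, 0], 1], [[0, 0, 0], [-0.3, 0, 0], 1], [[0, 0, 0], [-0.2, 0, 0.3], 1], [[0, 0, 0], [0, 0, 0.3], 1]])

```text
time_s: 5.85
ee_pos: [0.4287, 0.2018, 0.1857]
orientation: [-0.605, 0.36, -0.365, 0.609]
wrist_force: [0.5, -0.8, -0.5]
grip_width: 0.0006
```

Emit:
move_arm(plan=[[[0, 0, 0], [0, -0.2, 0.27], -0.4], [[0, 0, -0.06], [0, -0.25, 0.0], -0.4], [[0, 0, -0.06], [0, -0.25, 0], -0.4], [[0, 0, -0.06], [0, -0.25, 0], -0.4], [[0, 0, -0.06], [0, 0, 0], -0.4]])

```text
time_s: 6.27
ee_pos: [0.4298, 0.0849, 0.2281]
orientation: [-0.522, 0.464, -0.48, 0.531]
wrist_force: [-1.0, 1.0, -0.8]
grip_width: 0.0317
```

```bash
python3 - <<'E'
from fit import *
c=optics.capture("side"); im=c["image"][130:340,130:370]; cv2.imwrite("pics/side3.png",cv2.resize(im,None,fx=2.8,fy=2.8,interpolation=cv2.INTER_CUBIC))
c=optics.capture("wrist"); cv2.imwrite("pics/wrist3.png",c["image"])
p,m=fit(p0=(.541,.1225,-.11,.56,0.)); print(np.round(p,4)); print({k:np.round(v,4) for k,v in m.items()})
o=sensors.get_obs();print(o["ee_pos"],o["grip_width"],o["wrist_force"],o["time_s"])
E
```

```text
scene disc_axis [279.4 206.5] [-37.  -31.1]
scene handle_mid [256.3 187.6] [-1.5 -0.6]
scene hook_pivot [281.  167.8] [1.6 3.6]
scene hook_knob [314.  161.5] [-1.9 -1.8]
scene wind_chest [275.2 207.1] [ 2.7 -3. ]
side disc_axis [277.3 178.3] [ 3.2 -3. ]
side handle_mid [258.2 174.8] [ 1.6 -0.9]
side hook_pivot [262.5 220.8] [ 0.6 -1.3]
side hook_knob [239.5 228.6] [ 2.3 -1.1]
side wind_chest [253.8 249.7] [ 0.8 -1.5]
wrist disc_axis [366.5 272.3] [ 1.2 -0.2]
wrist handle_mid [419.7 259.1] [ 1.1 -0.7]
wrist hook_pivot [360.  134.2] [ 0.4 -0.3]
wrist hook_knob [403.   36.3] [ 0.9 -0.2]
wrist wind_chest [352.9 141.3] [-0.8 -0.8]
[ 0.5428  0.1227 -0.1366  0.5347  0.048 ]
{'disc_axis': array([0.5305, 0.0335, 0.144 ]), 'handle_mid': array([0.572, 0.051, 0.144]), 'hook_pivot': array([0.5151, 0.1416, 0.099 ]), 'hook_knob': array([0.5217, 0.2163, 0.1245]), 'wind_chest': array([0.5428, 0.1227, 0.    ])}
[0.42945202 0.08837852 0.22757288] 0.06135725891384256 [ 0.01231273 -0.21699232  0.83430631] 7.2667
```

View pics/side3.png

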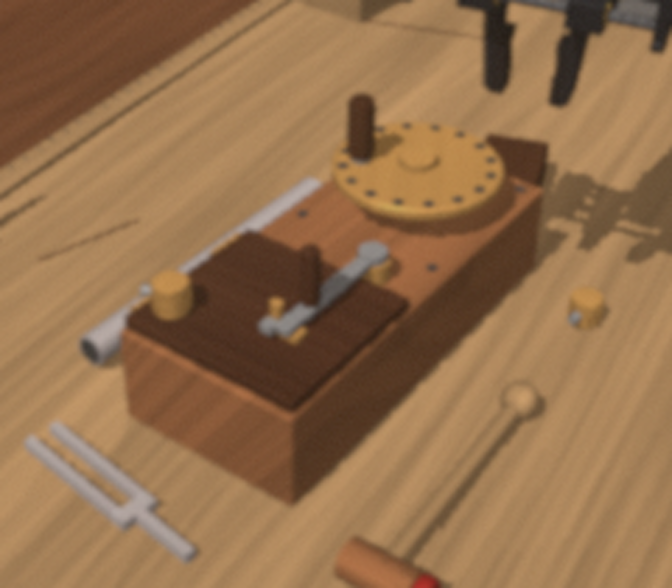

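View pics/wrist3.png

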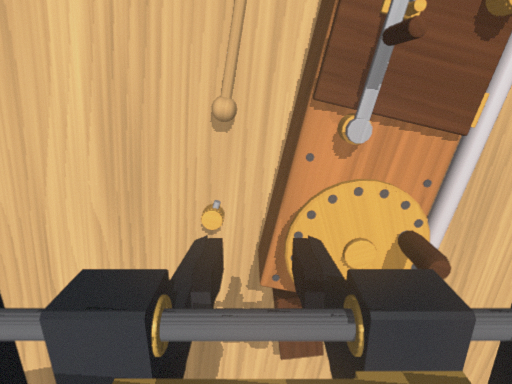

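Emit:
move_arm(plan=[[[0, 0, -0.03], [0.29, -0.078, 0.03], -1], [[0, 0, -0.03], [0.29, -0.078, 0.03], -1], [[0, 0, -0.02], [0.29, -0.078, 0], -1], [[0, 0, 0], [0.29, -0.078, 0], -1], [[0, 0, 0], [0, 0, 0], -1]])

```text
time_s: 7.68
ee_pos: [0.5721, 0.0497, 0.2338]
orientation: [0.493, -0.496, 0.51, -0.5]
wrist_force: [0.1, 0.4, -0.4]
grip_width: 0.0877
```

```bash
python3 - <<'E'
from fit import *
c=optics.capture("wrist"); cv2.imwrite("pics/wrist4.png",c["image"])
o=sensors.get_obs();print(o["ee_pos"],o["grip_width"],o["orientation"],o["time_s"])
for t,z in dict(handle_mid=.144,disc_axis=.144,hook_pivot=.099,hook_knob=.1245,catch=.112).items():
    for r in place_of(t,c)[:1]: print(t,r["score"],r["uv"],atz(c,r["uv"],z))
E
```

```text
[0.57002784 0.05055187 0.23401099] 0.08815864999923236 [ 0.49384108 -0.49655092  0.50951758 -0.49995001] 7.7333
handle_mid 0.56 [252.9, 193.7] [0.56959392 0.05142317 0.144     ]
disc_axis 0.87 [203.3, 218.0] [0.52938381 0.03158775 0.144     ]
hook_pivot 0.69 [183.2, 78.3] [0.51353946 0.13844618 0.099     ]
```

View pics/wrist4.png

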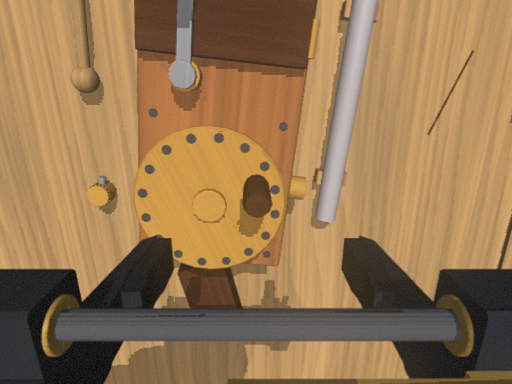

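Emit:
move_arm(plan=[[[0, 0, 0], [0.005, 0, -0.22], -1], [[0, 0, 0], [0.005, 0, -0.22], -1], [[0, 0, 0], [0, 0, -0.22], -1], [[0, 0, 0], [0, 0, -0.18], -1], [[0, 0, 0], [0, 0, 0], -1]])

```text
time_s: 8.4
ee_pos: [0.5659, 0.054, 0.1367]
orientation: [0.493, -0.492, 0.511, -0.504]
wrist_force: [-0.6, 0.1, -0.4]
grip_width: 0.0882
```

Emit:
move_arm(plan=[[[0, 0, 0], [0.03, -0.01, -0.02], 1], [[0, 0, 0], [0, 0, 0], 1], [[0, 0, 0], [0, 0, 0], 1], [[0, 0, 0], [0, 0, 0], 1], [[0, 0, 0], [0, 0, 0], 1]])

```text
time_s: 8.82
ee_pos: [0.5707, 0.0532, 0.1401]
orientation: [0.491, -0.49, 0.513, -0.506]
wrist_force: [-0.1, 0.3, 0.7]
grip_width: 0.057
```

Emit:
move_arm(plan=[[[0, 0, 0], [0, 0, 0], 1], [[0, 0, 0], [0, 0, 0], 1], [[0, 0, 0], [0, 0, 0], 1], [[0, 0, 0], [0, 0, 0], 1], [[0, 0, 0], [0, 0, 0], 1]])

```text
time_s: 9.23
ee_pos: [0.5721, 0.0531, 0.1423]
orientation: [0.49, -0.489, 0.514, -0.507]
wrist_force: [11.5, 0.4, -3.9]
grip_width: 0.0235
```

Emit:
move_arm(plan=[[[0, 0, 0], [0, 0, 0], 0.2], [[0, 0, 0], [0, 0, 0], 0.2], [[0, 0, 0], [0, 0, -0.06], 0.2], [[0, 0, 0], [0, 0, -0.06], 1], [[0, 0, 0], [0, 0, 0], 1]])

```text
time_s: 9.65
ee_pos: [0.5719, 0.0531, 0.1264]
orientation: [0.49, -0.489, 0.514, -0.507]
wrist_force: [7.7, 0.0, -1.6]
grip_width: 0.0239
```

Emit:
move_arm(plan=[[[0, 0, 0], [0, 0, 0], 1], [[0, 0, 0], [0, 0, 0], 1]])

```text
time_s: 9.82
ee_pos: [0.5727, 0.0533, 0.1264]
orientation: [0.489, -0.488, 0.515, -0.507]
wrist_force: [-2.1, 0.1, 6.0]
grip_width: 0.0212
```

```bash
cat > plan.py <<'E'
import sys
from h import *
from scipy.spatial.transform import Rotation as R
# args: cx cy r step(rad per row, + ccw) zt n
cx,cy,r,st,zt,n=map(float,sys.argv[1:7]); n=int(n)
o=sensors.get_obs(); p=o["ee_pos"]; C=np.array([cx,cy])
th=np.arctan2(p[1]-cy,p[0]-cx)
print("t",o["time_s"],"pos",np.round(p,4),"rad",round(float(np.hypot(*(p[:2]-C))),4),"th",round(float(th),3),"F",np.round(o["wrist_force"],1),"grip",round(o["grip_width"],4))
q=R.from_quat(o["orientation"]); err=(R.from_quat([.5,-.5,.5,-.5])*q.inv()).as_rotvec()/(np.pi/2)
print("rot err units",np.round(err,3))
cur=p[:2]
for i in range(n):
    t=th+st*(i+1); nx=C+r*np.array([np.cos(t),np.sin(t)])
    print(np.round((nx-cur)/.12,3), "z",round((zt-p[2])/.12/n,3)); cur=nx
E
python3 plan.py .531 .0335 .045 -.3 .130 5
```

```text
t 9.8167 pos [0.5727 0.0533 0.1264] rad 0.0462 th 0.443 F [-2.1  0.1  6. ] grip 0.0212
rot err units [0.005 0.028 0.004]
[ 0.024 -0.111] z 0.006
[-0.001 -0.112] z 0.006
[-0.034 -0.107] z 0.006
[-0.064 -0.092] z 0.006
[-0.088 -0.069] z 0.006
```

Emit:
move_arm(plan=[[[0.001, 0.006, 0], [0.024, -0.111, 0.006], 1], [[0.001, 0.006, 0], [0, -0.112, 0.006], 1], [[0.001, 0.006, 0], [-0.034, -0.107, 0.006], 1]])

```text
time_s: 10.07
ee_pos: [0.5739, 0.0169, 0.1266]
orientation: [0.493, -0.496, 0.506, -0.505]
wrist_force: [1.9, 2.9, -3.3]
grip_width: 0.021
```

```bash
python3 plan.py .531 .0335 .045 -.3 .130 5
```

```text
t 10.0667 pos [0.5739 0.0169 0.1266] rad 0.046 th -0.37 F [ 1.9  2.9 -3.3] grip 0.021
rot err units [-0.001  0.013  0.002]
[-0.063 -0.094] z 0.006
[-0.082 -0.076] z 0.006
[-0.101 -0.049] z 0.006
[-0.111 -0.017] z 0.006
[-0.111  0.017] z 0.006
```

Emit:
move_arm(plan=[[[0, 0.003, 0], [-0.063, -0.094, 0.006], 1], [[0, 0.003, 0], [-0.082, -0.076, 0.006], 1], [[0, 0.003, 0], [-0.101, -0.049, 0.006], 1], [[0, 0.003, 0], [-0.111, -0.017, 0.006], 1], [[0, 0.003, 0], [-0.111, 0.017, 0.006], 1]])

```text
time_s: 10.48
ee_pos: [0.5174, -0.0092, 0.1268]
orientation: [-0.496, 0.505, -0.498, 0.5]
wrist_force: [8.0, 12.5, -4.9]
grip_width: 0.0212
```

```bash
python3 plan.py .531 .0335 .045 -.3 .130 5
```

```text
t 10.4833 pos [ 0.5174 -0.0092  0.1268] rad 0.0449 th -1.879 F [ 8.  12.5 -4.9] grip 0.0212
rot err units [-0.007 -0.002  0.004]
[-0.101  0.048] z 0.005
[-0.081  0.077] z 0.005
[-0.055  0.098] z 0.005
[-0.024  0.11 ] z 0.005
[0.01  0.112] z 0.005
```

```bash
python3 plan.py .5315 .035 .045 -.3 .130 5
```

```text
t 10.4833 pos [ 0.5174 -0.0092  0.1268] rad 0.0464 th -1.88 F [ 8.  12.5 -4.9] grip 0.0212
rot err units [-0.007 -0.002  0.004]
[-0.097  0.061] z 0.005
[-0.081  0.077] z 0.005
[-0.055  0.098] z 0.005
[-0.024  0.11 ] z 0.005
[0.01  0.112] z 0.005
```

Emit:
move_arm(plan=[[[-0.001, 0, 0], [-0.097, 0.061, 0.005], 1], [[-0.001, 0, 0], [-0.081, 0.077, 0.005], 1], [[-0.001, 0, 0], [-0.055, 0.098, 0.005], 1], [[-0.001, 0, 0], [-0.024, 0.11, 0.005], 1], [[0, 0, 0], [0.01, 0.112, 0.005], 1]])

```text
time_s: 10.9
ee_pos: [0.4881, 0.0446, 0.1269]
orientation: [0.495, -0.502, 0.503, -0.499]
wrist_force: [11.7, -5.7, -11.6]
grip_width: 0.0211
```

```bash
python3 plan.py .5315 .034 .045 -.3 .130 5
```

```text
t 10.9 pos [0.4881 0.0446 0.1269] rad 0.0447 th 2.903 F [ 11.7  -5.7 -11.6] grip 0.0211
rot err units [-0.002  0.004  0.007]
[0.04  0.104] z 0.005
[0.071 0.087] z 0.005
[0.094 0.062] z 0.005
[0.108 0.031] z 0.005
[ 0.112 -0.002] z 0.005
```

Emit:
move_arm(plan=[[[0, 0, 0], [0.045, 0.104, 0], 1], [[0, 0, 0], [0.071, 0.087, 0], 1], [[0, 0, 0], [0.094, 0.06, 0], 1], [[0, 0, 0], [0.108, 0.028, 0], 1], [[0, 0, 0], [0.112, -0.006, 0], 1]])

```text
time_s: 11.32
ee_pos: [0.5389, 0.0781, 0.1267]
orientation: [0.498, -0.501, 0.503, -0.498]
wrist_force: [-5.1, -5.8, 4.4]
grip_width: 0.021
```

```bash
python3 plan.py .5315 .034 .045 -.3 .127 5
```

```text
t 11.3167 pos [0.5389 0.0781 0.1267] rad 0.0447 th 1.405 F [-5.1 -5.8  4.4] grip 0.021
rot err units [0.001 0.001 0.005]
[ 0.107 -0.033] z 0.0
[ 0.091 -0.065] z 0.0
[ 0.068 -0.089] z 0.0
[ 0.039 -0.105] z 0.0
[ 0.006 -0.112] z 0.0
```

Emit:
move_arm(plan=[[[0, 0, 0], [0.107, -0.033, 0], 1], [[0, 0, 0], [0.091, -0.065, 0], 1], [[0, 0, 0], [0.068, -0.089, 0], 1], [[0, 0, 0], [0.039, -0.105, 0], 1]])

```text
time_s: 11.65
ee_pos: [0.5759, 0.0437, 0.1267]
orientation: [-0.501, 0.502, -0.5, 0.497]
wrist_force: [-8.8, 1.8, 7.6]
grip_width: 0.021
```

```bash
python3 plan.py .5315 .034 .045 -.1 .127 5
```

```text
t 11.65 pos [0.5759 0.0437 0.1267] rad 0.0454 th 0.216 F [-8.8  1.8  7.6] grip 0.021
rot err units [ 0.001 -0.003  0.003]
[ 0.003 -0.038] z 0.0
[ 0.002 -0.037] z 0.0
[-0.001 -0.037] z 0.0
[-0.005 -0.037] z 0.0
[-0.009 -0.036] z 0.0
```

Emit:
move_arm(plan=[[[0, 0, 0], [-0.003, -0.038, 0], 1], [[0, 0, 0], [0, -0.037, 0], 1], [[0, 0, 0], [-0.002, -0.03, 0], 1], [[0, 0, 0], [-0.003, -0.02, 0], 1]])

```text
time_s: 11.98
ee_pos: [0.5765, 0.0277, 0.1268]
orientation: [-0.498, 0.503, -0.5, 0.499]
wrist_force: [6.2, 22.0, -0.2]
grip_width: 0.0211
```

```bash
python3 plan.py .5315 .034 .045 -.1 .127 1
```

```text
t 11.9833 pos [0.5765 0.0277 0.1268] rad 0.0454 th -0.14 F [ 6.2 22.  -0.2] grip 0.0211
rot err units [-0.002 -0.001  0.004]
[-0.011 -0.036] z 0.002
```

Emit:
move_arm(plan=[[[0, 0, 0], [0, -0.01, 0], 1], [[0, 0, 0], [0, 0, 0], 1], [[0, 0, 0], [0, 0, 0], 1]])

```text
time_s: 12.23
ee_pos: [0.5765, 0.0283, 0.1268]
orientation: [-0.496, 0.503, -0.5, 0.5]
wrist_force: [2.2, 0.2, 1.4]
grip_width: 0.0214
```

```bash
python3 - <<'E'
from fit import *
o=sensors.get_obs();print(o["time_s"],o["ee_pos"],o["wrist_force"])
c=optics.capture("scene"); im=c["image"][130:250,170:380]; cv2.imwrite("pics/scene5.png",cv2.resize(im,None,fx=3.5,fy=3.5,interpolation=cv2.INTER_CUBIC))
c=optics.capture("wrist"); cv2.imwrite("pics/wrist5.png",c["image"])
for t,z in dict(disc_axis=.144,hook_pivot=.099,hook_knob=.1245,catch=.112).items():
    for r in place_of(t,c)[:1]: print(t,r["score"],r["uv"],atz(c,r["uv"],z))
o=sensors.get_obs();print(o["time_s"],o["ee_pos"],o["wrist_force"],o["grip_width"])
E
```

```text
12.2333 [0.57654881 0.0282632  0.12676008] [2.21449963 0.18904761 1.37873119]
disc_axis 0.74 [157.4, 262.3] [0.5294333 0.0329216 0.144    ]
hook_pivot 0.63 [131.1, 22.3] [0.51398959 0.14097217 0.099     ]
catch 0.33 [159.7, 265.2] [0.5190639  0.01245712 0.112     ]
12.5333 [0.57654387 0.02821437 0.12676412] [2.26388672 1.03170399 0.7218572 ] 0.021208179415203136
```

View pics/scene5.png

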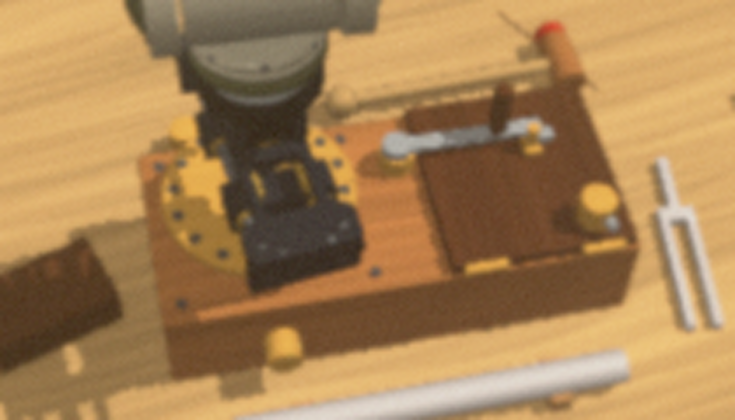

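View pics/wrist5.png

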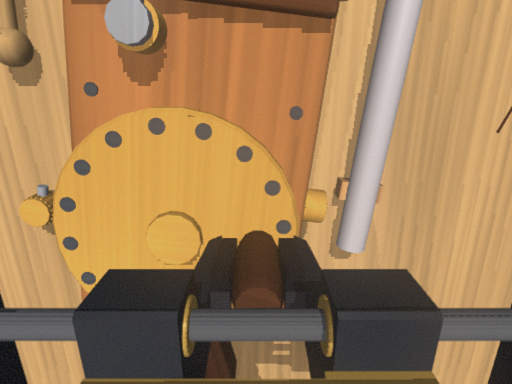

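At the stop the force reached 22 N and has since been relaxed; the reference TCP is (0.5765, 0.0282). In the scene picture the hook tip lies against the post at (535,132). Now I'll back off two turns.

```bash
sed -i 's/+st\*(i+1); nx/+st*(i+1); nx/' plan.py; python3 plan.py .5317 .0338 .045 .3 .127 5
```

```text
t 12.5333 pos [0.5765 0.0282 0.1268] rad 0.0452 th -0.124 F [2.3 1.  0.7] grip 0.0212
rot err units [-0.005  0.     0.004]
[-0.004  0.112] z 0.0
[-0.036  0.106] z 0.0
[-0.066  0.091] z 0.0
[-0.09   0.067] z 0.0
[-0.105  0.038] z 0.0
```

Emit:
move_arm(plan=[[[0, 0, 0], [-0.004, 0.112, 0], 1], [[-0.001, 0, 0], [-0.036, 0.106, 0], 1], [[-0.001, 0, 0.001], [-0.066, 0.091, 0], 1], [[-0.001, 0, 0.001], [-0.09, 0.067, 0], 1], [[-0.001, 0, 0.001], [-0.105, 0.038, 0], 1]])

```text
time_s: 12.95
ee_pos: [0.5439, 0.077, 0.1268]
orientation: [0.496, -0.498, 0.505, -0.501]
wrist_force: [2.8, -3.2, 2.0]
grip_width: 0.0213
```

```bash
python3 plan.py .5317 .0338 .045 .3 .127 5
```

```text
t 12.95 pos [0.5439 0.077  0.1268] rad 0.0449 th 1.296 F [ 2.8 -3.2  2. ] grip 0.0213
rot err units [0.002 0.007 0.004]
[-0.111  0.015] z 0.0
[-0.11 -0.02] z 0.0
[-0.1   -0.051] z 0.0
[-0.08  -0.078] z 0.0
[-0.053 -0.099] z 0.0
```

Emit:
move_arm(plan=[[[0, 0.001, 0.001], [-0.111, 0.013, 0], 1], [[0, 0.001, 0.001], [-0.11, -0.02, 0], 1], [[0, 0.001, 0.001], [-0.1, -0.051, 0], 1], [[0, 0.001, 0], [-0.08, -0.078, 0], 1], [[0, 0.001, 0], [-0.053, -0.099, 0], 1]])

```text
time_s: 13.37
ee_pos: [0.489, 0.0478, 0.1269]
orientation: [0.5, -0.493, 0.505, -0.502]
wrist_force: [16.8, -1.0, -9.3]
grip_width: 0.0211
```

```bash
python3 plan.py .5317 .0338 .045 .3 .127 5
```

```text
t 13.3667 pos [0.489  0.0478 0.1269] rad 0.0449 th 2.826 F [16.8 -1.  -9.3] grip 0.0211
rot err units [ 0.007  0.008 -0.003]
[-0.019 -0.11 ] z 0.0
[ 0.015 -0.111] z 0.0
[ 0.047 -0.102] z 0.0
[ 0.075 -0.083] z 0.0
[ 0.096 -0.057] z 0.0
```

Emit:
move_arm(plan=[[[0.001, 0.002, 0], [-0.009, -0.11, 0], 1], [[0.001, 0.002, 0], [0.018, -0.111, 0], 1], [[0.001, 0.001, 0], [0.047, -0.1, 0], 1], [[0.001, 0.001, 0], [0.075, -0.08, 0], 1], [[0.001, 0, 0], [0.096, -0.054, 0], 1]])

```text
time_s: 13.78
ee_pos: [0.5125, -0.0071, 0.1267]
orientation: [0.501, -0.5, 0.498, -0.501]
wrist_force: [-1.4, 4.8, 4.7]
grip_width: 0.0211
```

```bash
python3 plan.py .5317 .0338 .045 .3 .127 5
```

```text
t 13.7833 pos [ 0.5125 -0.0071  0.1267] rad 0.0452 th -2.009 F [-1.4  4.8  4.7] grip 0.0211
rot err units [-0.001 -0.002 -0.003]
[ 0.108 -0.03 ] z 0.0
[0.112 0.001] z 0.0
[0.107 0.034] z 0.0
[0.092 0.064] z 0.0
[0.069 0.089] z 0.0
```

Emit:
move_arm(plan=[[[0, 0, 0], [0.108, -0.027, 0], 1], [[0, 0, 0], [0.112, 0.002, 0], 1], [[0, 0, 0], [0.105, 0.034, 0], 1], [[0, 0, 0], [0.091, 0.064, 0], 1], [[0, 0, 0], [0.066, 0.089, 0], 1]])

```text
time_s: 14.2
ee_pos: [0.5698, 0.0092, 0.1268]
orientation: [0.504, -0.504, 0.496, -0.496]
wrist_force: [-2.3, -3.0, 2.4]
grip_width: 0.021
```

```bash
python3 plan.py .5317 .0338 .045 .3 .127 5
```

```text
t 14.2 pos [0.5698 0.0092 0.1268] rad 0.0453 th -0.573 F [-2.3 -3.   2.4] grip 0.021
rot err units [-0.    -0.009 -0.   ]
[0.044 0.104] z 0.0
[0.014 0.111] z 0.0
[-0.02  0.11] z 0.0
[-0.051  0.1  ] z 0.0
[-0.079  0.08 ] z 0.0
```

Emit:
move_arm(plan=[[[0, -0.002, 0], [0.042, 0.104, 0], 1], [[0, -0.002, 0], [0.013, 0.111, 0], 1], [[0, -0.002, 0], [-0.02, 0.11, 0], 1], [[0, -0.001, 0], [-0.051, 0.1, 0], 1], [[0, -0.001, 0], [-0.079, 0.08, 0], 1]])

```text
time_s: 14.62
ee_pos: [0.5576, 0.0709, 0.1267]
orientation: [0.504, -0.499, 0.5, -0.497]
wrist_force: [-7.7, -17.4, 5.5]
grip_width: 0.021
```

```bash
python3 plan.py .5317 .0338 .045 .3 .127 5
```

```text
t 14.6167 pos [0.5576 0.0709 0.1267] rad 0.0453 th 0.961 F [ -7.7 -17.4   5.5] grip 0.021
rot err units [ 0.005 -0.004 -0.   ]
[-0.102  0.048] z 0.0
[-0.111  0.018] z 0.0
[-0.111 -0.016] z 0.0
[-0.101 -0.048] z 0.0
[-0.083 -0.076] z 0.0
```

Emit:
move_arm(plan=[[[0.001, 0, 0], [-0.102, 0.04, 0], 1], [[0.001, 0, 0], [-0.111, 0.014, 0], 1], [[0.001, 0, 0], [-0.109, -0.017, 0], 1], [[0.001, 0, 0], [-0.1, -0.048, 0], 1], [[0.001, 0, 0], [-0.08, -0.076, 0], 1]])

```text
time_s: 15.03
ee_pos: [0.4966, 0.0618, 0.1269]
orientation: [0.502, -0.494, 0.502, -0.501]
wrist_force: [14.0, -6.7, -8.1]
grip_width: 0.0212
```

```bash
python3 plan.py .5317 .0338 .045 .3 .127 5
```

```text
t 15.0333 pos [0.4966 0.0618 0.1269] rad 0.0449 th 2.468 F [14.  -6.7 -8.1] grip 0.0212
rot err units [ 0.006  0.004 -0.004]
[-0.057 -0.097] z 0.0
[-0.025 -0.109] z 0.0
[ 0.009 -0.112] z 0.0
[ 0.041 -0.104] z 0.0
[ 0.07  -0.087] z 0.0
```

Emit:
move_arm(plan=[[[0.001, 0.001, 0], [-0.048, -0.099, 0], 1], [[0.001, 0.001, 0], [-0.02, -0.109, 0], 1], [[0.001, 0.001, 0], [0.011, -0.11, 0], 1], [[0.001, 0.001, 0], [0.042, -0.103, 0], 1], [[0.001, 0, 0], [0.07, -0.085, 0], 1]])

```text
time_s: 15.45
ee_pos: [0.4969, 0.0056, 0.1267]
orientation: [0.503, -0.499, 0.495, -0.503]
wrist_force: [-9.5, -2.9, 9.3]
grip_width: 0.0212
```

```bash
python3 plan.py .5317 .0338 .045 .3 .127 5
```

```text
t 15.45 pos [0.4969 0.0056 0.1267] rad 0.0448 th -2.461 F [-9.5 -2.9  9.3] grip 0.0212
rot err units [-0.002 -0.003 -0.007]
[ 0.081 -0.077] z 0.001
[ 0.101 -0.048] z 0.001
[ 0.111 -0.016] z 0.001
[0.111 0.018] z 0.001
[0.1  0.05] z 0.001
```

Emit:
move_arm(plan=[[[0, 0, -0.001], [0.081, -0.077, 0], 1], [[0, 0, -0.001], [0.101, -0.048, 0], 1], [[0, 0, -0.001], [0.111, -0.014, 0], 1], [[0, 0, -0.001], [0.11, 0.018, 0], 1], [[0, 0, -0.001], [0.099, 0.05, 0], 1]])

```text
time_s: 15.87
ee_pos: [0.5544, -0.0054, 0.1268]
orientation: [0.504, -0.502, 0.497, -0.497]
wrist_force: [-1.1, -5.6, 1.8]
grip_width: 0.0211
```

```bash
python3 plan.py .5317 .0338 .045 .2 .127 5
```

```text
t 15.8667 pos [ 0.5544 -0.0054  0.1268] rad 0.0453 th -1.045 F [-1.1 -5.6  1.8] grip 0.0211
rot err units [ 0.002 -0.008 -0.002]
[0.06  0.046] z 0.0
[0.051 0.055] z 0.0
[0.039 0.064] z 0.0
[0.025 0.07 ] z 0.0
[0.011 0.074] z 0.0
```

Emit:
move_arm(plan=[[[0, -0.002, 0], [0.06, 0.046, 0], 1], [[0, -0.002, 0], [0.051, 0.055, 0], 1], [[0, -0.002, 0], [0.037, 0.06, 0], 1], [[0, -0.001, 0], [0.018, 0.04, 0], 1], [[0, 0, 0], [0.002, 0.015, 0], 1]])

```text
time_s: 16.28
ee_pos: [0.576, 0.0246, 0.1268]
orientation: [0.502, -0.498, 0.5, -0.5]
wrist_force: [3.4, -3.9, 0.5]
grip_width: 0.021
```

```bash
python3 plan.py .5317 .0338 .045 .05 .127 5
```

```text
t 16.2833 pos [0.576  0.0246 0.1268] rad 0.0452 th -0.204 F [ 3.4 -3.9  0.5] grip 0.021
rot err units [ 0.003  0.    -0.002]
[0.002 0.019] z 0.0
[0.002 0.019] z 0.0
[0.001 0.019] z 0.0
[0.001 0.019] z 0.0
[-0.     0.019] z 0.0
```

Emit:
move_arm(plan=[[[0.001, 0, -0.001], [0.002, 0.018, 0], 1], [[0, 0, 0], [0, 0.008, 0], 1], [[0, 0, 0], [0, 0, 0], 1], [[0, 0, 0], [0, 0, 0], 1]])

```text
time_s: 16.62
ee_pos: [0.5767, 0.029, 0.1268]
orientation: [-0.501, 0.498, -0.501, 0.501]
wrist_force: [3.2, -2.6, -0.0]
grip_width: 0.0215
```

```bash
cat > cmp.py <<'E'
from h import *
import sys
c=optics.capture("wrist"); n=sys.argv[1]; cv2.imwrite(f"pics/{n}.png",c["image"])
o=sensors.get_obs();print(o["time_s"],o["ee_pos"],o["wrist_force"],o["grip_width"],o["orientation"])
a=cv2.imread("pics/wrist5.png"); b=c["image"]
# hole centroids on disc + registration of static chest
def holes(im):
    g=cv2.cvtColor(im,cv2.COLOR_BGR2HSV); m=((g[...,2]<110)&(g[...,1]<110)).astype(np.uint8)
    k,l,s,ce=cv2.connectedComponentsWithStats(m)
    return [(ce[i],s[i,4]) for i in range(1,k) if 80<s[i,4]<400 and ce[i][1]<300]
A=holes(a);B=holes(b)
for p,s in A:
    d=[(np.linalg.norm(p-q),q,t) for q,t in B]
    if d:
        e=min(d,key=lambda v:v[0])
        if e[0]<15: print(np.round(p,1),np.round(e[1]-p,2),s,e[2])
E
python3 cmp.py wrist6; python3 plan.py .5317 .0338 .045 .05 .127 1
```

```text
16.6667 [0.57666845 0.02898004 0.12680832] [ 3.6692119  -0.32931466  0.25346636] 0.02088516682071009 [-0.5005299   0.49777369 -0.50073974  0.50094997]
[377.7  41.8] [ 1.64 -0.63] 127 131
[145.6  31.4] [0.96 0.04] 180 182
[27.5 54.7] [-1.22 -1.85] 89 85
[90.4 88.7] [-0.04 -0.99] 155 154
[295.6 112.5] [0.83 1.16] 118 121
[156.  125.7] [-1.49  0.85] 190 196
[203. 131.] [-1.3   0.49] 182 187
[112.8 138.7] [-1.33  1.16] 194 195
[243.9 153.4] [-0.92 -0.08] 169 173
[ 81.6 166.9] [-1.07  1.43] 188 186
[271.9 187.5] [-0.43 -0.07] 155 153
[ 67.  203.9] [-0.53  1.6 ] 160 168
[283.1 226.5] [-0.24 -0.45] 137 139
[ 70.  242.8] [0.05 1.59] 142 141
[ 88.2 277.7] [0.45 1.25] 123 125
t 16.6667 pos [0.5767 0.029  0.1268] rad 0.0452 th -0.107 F [ 3.7 -0.3  0.3] grip 0.0209
rot err units [ 0.002  0.002 -0.002]
[-0.     0.019] z 0.002
```

View pics/wrist6.png

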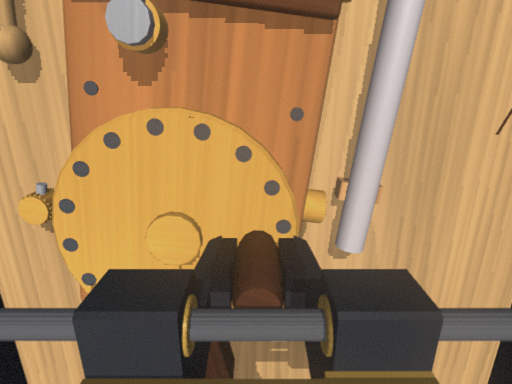

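The TCP angle reads +0.017 rad past two turns, and the disc holes against the chest screws read about +0.02 rad. I'll correct by about 0.8 mm.

Emit:
move_arm(plan=[[[0, 0, 0], [0, -0.006, 0], 1], [[0, 0, 0], [0, 0, 0], 1], [[0, 0, 0], [0, 0, 0], 1]])

```text
time_s: 16.92
ee_pos: [0.5766, 0.0286, 0.1268]
orientation: [-0.5, 0.498, -0.501, 0.501]
wrist_force: [5.2, -0.5, -0.1]
grip_width: 0.0209
```

```bash
cat >> cmp.py <<'E'
def match(A,B,f):
    P=[];Q=[]
    for p,s in A:
        if not f(p): continue
        e=min(B,key=lambda v:np.linalg.norm(v[0]-p))
        if np.linalg.norm(e[0]-p)<6: P.append(p);Q.append(e[0])
    return np.array(P),np.array(Q)
isd=lambda p: abs(np.hypot((p[0]-175),(p[1]-232))-108)<25
for nm,f in (("disc",isd),("static",lambda p: p[0]>80 and p[1]<120 and p[0]<310 and not (abs(p[0]-145)<30 and p[1]<50))):
    P,Q=match(A,B,f); M=cv2.estimateAffinePartial2D(P,Q)[0]; print(nm,len(P),"img cw rot",np.arctan2(M[1,0],M[0,0]))
E
python3 cmp.py wrist7 | grep -v '^\['; python3 plan.py .5317 .0338 .045 .05 .127 1
```

```text
16.9667 [0.57660415 0.02862531 0.1268004 ] [ 3.32152978 -0.1573033   0.56699147] 0.020612759116325773 [-0.49991889  0.49826334 -0.5005517   0.50126115]
disc 10 img cw rot -0.0015601133973657856
static 2 img cw rot 0.008867946200735284
t 16.9667 pos [0.5766 0.0286 0.1268] rad 0.0452 th -0.115 F [ 3.3 -0.2  0.6] grip 0.0206
rot err units [ 0.001  0.002 -0.002]
[0.    0.019] z 0.002
```

Emit:
move_arm(plan=[[[0, 0, 0], [0, -0.006, 0], 1], [[0, 0, 0], [0, 0, 0], 1], [[0, 0, 0], [0, 0, 0], 1]])

```text
time_s: 17.22
ee_pos: [0.5766, 0.0281, 0.1268]
orientation: [-0.5, 0.499, -0.5, 0.501]
wrist_force: [3.2, -0.5, -0.7]
grip_width: 0.0208
```

```bash
python3 cmp.py wrist8 | grep -v '^\['; python3 plan.py .5317 .0338 .045 .05 .127 1
```

```text
17.2667 [0.57654513 0.02814476 0.12676967] [ 3.387453   -0.04589218  0.29490967] 0.021529858792064243 [-0.49972046  0.49850555 -0.50037571  0.50139389]
disc 10 img cw rot 0.009385265801290545
static 2 img cw rot 0.009671311850399761
t 17.2667 pos [0.5765 0.0281 0.1268] rad 0.0452 th -0.125 F [ 3.4 -0.   0.3] grip 0.0215
rot err units [ 0.     0.002 -0.001]
[0.    0.019] z 0.002
```

The disc matches the stop reference within 0.001 rad (holes) and 0.1 mm (TCP). One last look at the rest of the scene.

```bash
python3 - <<'E'
from h import *
c=optics.capture("side"); a=c["image"][130:340,130:370]; d=optics.capture("scene")["image"][120:260,160:400]
cv2.imwrite("pics/fin.png",np.hstack([cv2.resize(a,(400,350)),cv2.resize(d,(400,350))]))
o=sensors.get_obs();print(o["time_s"],o["ee_pos"],o["wrist_force"])
E
```

```text
17.3667 [0.57656012 0.02812519 0.12681504] [3.61249509 0.56536575 0.58701627]
```

View pics/fin.png

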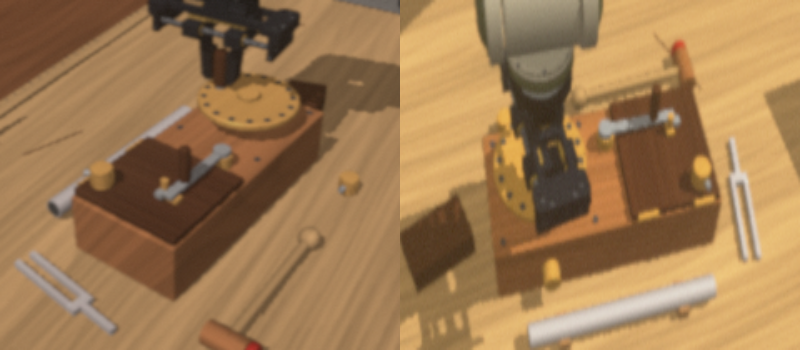

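The hook is closed against its post (left (165,190), right (672,122)). The weights, hammer, fork, tube and block look undisturbed, and the handle is held in the jaws.

```bash
python3 -c "
from workcell import manip
print(manip.sign_off())"
```

```text
the job is handed in; nothing more can be done
None
```

The siren is ready and the job is handed in, at about 17.4 s on the robot's clock against the 67 s limit.

- **Hook:** I pushed the knob with the closed fingers until the force rose to about 23 N and the tool stopped. Both camera views show the hook against its catch post. A network fit of the pictures gave a hook angle of 0.05 rad instead of 0. I put that down to uncertainty in the chest's angle and trusted the hard contact.
- **Disc at the stop:** I gripped the crank handle and turned it clockwise until the force reached about 22 N. I then relaxed the push and took that position as the reference.
- **Two turns back:** I led the handle counter-clockwise two full turns, overshot by about 0.02 rad and corrected it. At the end the tool was within 0.1 mm of the reference, and the disc holes measured against the chest screws agreed within 0.001 rad.
- **Final state:** the handle is still gripped and steady, with about 4 N at the wrist. The last side and scene views show nothing else moved, judged by eye.
- **Forces:** the highest wrist force I read was about 28 N, at the hook. Readings came only at the end of each move, so brief peaks in between were not seen.

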